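# Pull the water pots out of the no-spill block and nest them under the dust lid

### The arm

A 7-joint arm with a two-finger parallel gripper is mounted at the origin on a cart in front of the work surface, level with it; the furniture and walls round the work are solid. World frame = base frame: x ahead of the robot, y to its left, z up, the work surface at z = 0. Lengths are in m, angles in rad, forces in N, time in s.
With the tool pointing down it reaches from about 0.4 to 0.85 m from the base axis. Payload 10.4 kg.
Tool frame: the origin (TCP) lies at the very end of the fingers, on their centre line; the grasp point (between the pads) lies 19 mm behind it; x points along the fingers, z is the direction in which the jaws open and shut, and the axes are right-handed (so a half turn about x gives the same grasp; the last joint's range is limited). The gripper opens to 85 mm and grips with 20 to 120 N. Pads are 22 mm wide; open, the fingers measure 114 mm over their backs; the gripper's body (76 mm by 85 mm) begins 54 mm behind the grasp point. The pads swing forward as they close: fully open they stand 13 mm farther back than shut.
Start: joints at [-1.355, 0.332, -0.065, 1.46, 0.022, 1.35, -0.088], TCP at [0.148, 0.607, 0.231] pointing down, gripper open.
Joint ranges: [-2.6, 2.6], [-0.5, 2.12], [-1.47, 1.34], [0.16, 2.42], [-1.27, 4.41], [0.06, 2.06], [-2.6, 2.6]. Speed limits (rad/s): [2.22, 2.22, 2.79, 2.79, 3.14, 3.14, 3.14].

### API

Orientations are given as a unit quaternion [x, y, z, w].
In Python, from workcell import telemetry, viewer, manip, spot_in, mark_of gives the robot as it stands. The module is installed in compiled form; this text tells all that it offers.
- The arm moves only by the shell command python3 -m crank 'ROWS' [FORCE]. ROWS is JSON, a list of rows, each a list of 3 entries, a list of its own where there are three numbers: the closure, from 0 (fully open) to 1 (shut), then the shift along the world's x, y, z in cm, then the turn, a rotation vector about the world's x, y, z in rad. A call has 1 to 12 rows; each row shifts and turns the commanded pose from where the row before left it; what a row does not reach is not made up. A row lasts 1/12 s, in which the tool goes at most 41.7 mm and 7.16 degrees, less where a joint would pass 70% of its speed; a pose out of reach is approached as far as the arm can. A call with a gripper value outside its range is refused whole. The fingers move at their own pace and stop on an object; FORCE is the grip in N (left out, the last holds). Time passes only in rows, so rows that do not move let the fingers close. It gives the time, the measured TCP pose, the force and the opening at its end, in the units of the state.
- telemetry.get_obs(): the state, without advancing time (a new reading comes with each control period).
- viewer.camera(name): name is "scene" or "side" or "wrist"; returns a dict with "frame" (384x512x3 uint8, red, green, blue), "intrinsics" (3x3 intrinsics, pixels), "k1" (the pictures are not rectified: a ray, as slopes to the right and down, at radius r is drawn at 1 + k1 r^2 times it, then the intrinsics apply), "cam_to_world" (4x4, takes a point from camera to world coordinates). Camera axes: x right, y up, looking along -z (the intrinsics and any distortion apply to the point x, -y, -z); pixel columns grow to the right and rows downward; lengths in m; the calibration is good to about 2 mm. A picture is of the moment at which its call begins. There is no depth.
- manip.hand_in(): hands the job in, once; it reports no verdict.
Trained networks look in a picture, given as the dict that the camera call returned (one of the last four; its "shot" number tells which), for a name from the list of things; names that differ only in an ending like _2 or _b are one class to them, and where a whole thing is asked for, a point or a joint stands for the part that bears it (a point fixed in the world has none). Each returns a list of dicts, best first, with "conf" (0 to 1); they miss things now and then, are a little off and sometimes report something else, mostly with a low value. They report only what shows in the picture. A call takes as long as a camera call.
- spot_in(thing, picture): "location" ([x, y, z] in m, in the coordinates of the camera as it stood for that picture, good to about 4 mm: the middle of the surface that is visible of it).
- mark_of(thing, picture): "location" ([x, y, z] in m, in the coordinates of the camera as it stood for that picture, good to about 4 mm: a listed point, or the origin of a listed thing).
The state is a dict: "clock": time; "joint_pos": joint angles; "joint_velocities": joint speeds; "tau": joint torques, N m; "position": TCP position; "ee_rot": TCP orientation; "ft_force": force on the tool from outside, world axes, zero at the start; "torque": the same for the moment, N m; "grip_width": opening from 0.0 (shut) to 1.0 (fully open).
Only numpy, scipy, OpenCV 4.12 (cv2) and the standard library are available. Lean on these libraries where they do the work, as an engineer would, in place of code of your own. Each camera call takes 0.05 s, during which the arm holds its last target. There are 200 camera calls.

### The job

Class is over: put the water pots away. Lift the dust lid off the pot that stands alone on the table and set it down on the table, then pull every pot out of the wooden no-spill block and nest them all upright in that one pot as a single stack, lowering each only until it sits by its own weight and never pushing it in, because pressed pots wedge tight. Finally put the dust lid on top of the stack, and leave the tool, the peg strip and the clay strip lying where they are.

Things in the scene. Friction and masses are not known exactly. Their poses are not given: they have to be found in the camera images.
- pot1_centre (a point): A dark grey plastic water pot, tapered, open at the top, 78 mm tall, 58 mm across its straight collar (the top 22 mm; grip it there from above), 0.1 kg, weighted foot. This point: on its axis, half-way up (39 mm over the foot), z towards the mouth. Starts upright in a well of the block, foot 10 mm above the table. Absent in some starts.
- pot2_centre (a point): Another such pot in another well, same point and axes; absent in some starts. The foot of each pot is a disc 41 mm across and 4 mm thick, above a narrow neck; the mouth is 52 mm wide inside and narrows by 2.4 mm per 10 mm of depth.
- pot3_centre (a point): Another such pot in another well, same point and axes; absent in some starts. A pull of 8 to 14 N straight up draws a pot past the ball catches; it is free once 15 mm up.
- pot4_centre (a point): Another such pot in another well, same point and axes; absent in some starts. Pushed into another with some 10 to 20 N a pot goes 2 to 5 mm deeper and stays wedged there (centres under 26 mm apart); 5 to 10 N pulls it out again.
- pot5_centre (a point): Another such pot in another well, same point and axes; absent in some starts.
- store_pot_centre (a point): One more identical pot standing free on the table, the dust lid on it at first: the bottom of the stack. Same point and axes. A pot lowered on its axis into another meets the taper and settles, by its own weight, with its centre 28 mm above the centre of that other (27 to 29.5), its collar 5 to 7 mm clear of the rim below.
- lid_knob (a point): Loose turned wooden lid: a disc 60 mm across, a plug below it that drops 8 mm into a pot's mouth with 3 mm play, a knob above, 22 mm across, 25 mm tall. This point: centre of the knob, on the axis, z up; 26 mm over the plug's underside (its height when the lid stands on the table), 57 mm over the centre of the pot it sits on.
- block: Fixed no-spill block of pale wood, 220 x 220 mm, 24 mm high, with five round wells 46 mm wide and 14 mm deep: one in its middle, four at 65 mm from it along both its x and its y. Two sprung steel balls in each well hold the pot's foot. Origin under its middle, on the table. Gripping pots across along its x or y leaves most room.
- loop_tool: bystander: a double-ended loop tool with a wooden handle, 197 x 19 x 11 mm, lying on the table; origin under its middle, long along its y
- peg_strip: bystander: a clear strip holding small brown pegs, 104 x 20 x 16 mm; origin under its middle, long along its y
- white_strip: bystander: a modelled white clay strip, 126 x 22 x 9 mm; origin under its middle, long along its y

How it is judged:
On the way, in this order (a step that is already met when the one before it is completed fails the run):
1. the dust lid has been taken off the single pot and set down on the table (horizontal distance between lid_knob and store_pot_centre above 0.06 m and height (world z) of lid_knob below 0.065 m), for 0.2 s.
2. every pot from the block is nested in the stack, upright, none wedged (horizontal distance between each of pot1_centre, pot2_centre, pot3_centre, pot4_centre, pot5_centre and store_pot_centre below 0.008 m and angle between each of pot1_centre, pot2_centre, pot3_centre, pot4_centre, pot5_centre's own z axis and vertical below 0.07 rad and distance between store_pot_centre and pot1_centre above 0.026 m and distance between each of store_pot_centre, pot1_centre and pot2_centre above 0.026 m and distance between each of store_pot_centre, pot1_centre, pot2_centre and pot3_centre above 0.026 m and distance between each of store_pot_centre, pot1_centre, pot2_centre, pot3_centre and pot4_centre above 0.026 m and distance between each of store_pot_centre, pot1_centre, pot2_centre, pot3_centre, pot4_centre and pot5_centre above 0.026 m and (distance between store_pot_centre and pot1_centre below 0.033 m or distance between store_pot_centre and pot2_centre below 0.033 m or distance between store_pot_centre and pot3_centre below 0.033 m or distance between store_pot_centre and pot4_centre below 0.033 m or distance between store_pot_centre and pot5_centre below 0.033 m) and (distance between pot1_centre and store_pot_centre below 0.033 m or distance between pot1_centre and pot2_centre below 0.033 m or distance between pot1_centre and pot3_centre below 0.033 m or distance between pot1_centre and pot4_centre below 0.033 m or distance between pot1_centre and pot5_centre below 0.033 m) and (distance between pot2_centre and store_pot_centre below 0.033 m or distance between pot2_centre and pot1_centre below 0.033 m or distance between pot2_centre and pot3_centre below 0.033 m or distance between pot2_centre and pot4_centre below 0.033 m or distance between pot2_centre and pot5_centre below 0.033 m) and (distance between pot3_centre and store_pot_centre below 0.033 m or distance between pot3_centre and pot1_centre below 0.033 m or distance between pot3_centre and pot2_centre below 0.033 m or distance between pot3_centre and pot4_centre below 0.033 m or distance between pot3_centre and pot5_centre below 0.033 m) and (distance between pot4_centre and store_pot_centre below 0.033 m or distance between pot4_centre and pot1_centre below 0.033 m or distance between pot4_centre and pot2_centre below 0.033 m or distance between pot4_centre and pot3_centre below 0.033 m or distance between pot4_centre and pot5_centre below 0.033 m) and (distance between pot5_centre and store_pot_centre below 0.033 m or distance between pot5_centre and pot1_centre below 0.033 m or distance between pot5_centre and pot2_centre below 0.033 m or distance between pot5_centre and pot3_centre below 0.033 m or distance between pot5_centre and pot4_centre below 0.033 m)), for 0.2 s.
At the end, for the whole second after the job is handed in: All pots from the block stand in one upright stack in the single pot on the table, within 8 mm of its axis and 4 degrees of plumb, each centre 26 to 33 mm above the one below (settled, not wedged); the lid lies level on the top rim within 10 mm of the axis; all at rest (all of step 2 and linear speed of each of pot1, pot2, pot3, pot4, pot5, lid below 0.02 m/s and angle between store_pot_centre's own z axis and vertical below 0.07 rad and height (world z) of store_pot_centre below 0.045 m and horizontal distance between lid_knob and store_pot_centre below 0.01 m and angle between lid_knob's own z axis and vertical below 0.1 rad and z of lid_knob in the frame of pot1_centre above 0.053 m and z of lid_knob in the frame of pot2_centre above 0.053 m and z of lid_knob in the frame of pot3_centre above 0.053 m and z of lid_knob in the frame of pot4_centre above 0.053 m and z of lid_knob in the frame of pot5_centre above 0.053 m and (z of lid_knob in the frame of pot1_centre below 0.061 m or z of lid_knob in the frame of pot2_centre below 0.061 m or z of lid_knob in the frame of pot3_centre below 0.061 m or z of lid_knob in the frame of pot4_centre below 0.061 m or z of lid_knob in the frame of pot5_centre below 0.061 m)); the robot touches nothing.
It fails at once if a bystander (loop tool, peg strip or clay strip) is pushed more than 30 mm from its place (distance of any of loop_tool, peg_strip, white_strip from where it was at the start of the episode above 0.03 m).
Of pot1, pot2, pot3, pot4, pot5 only 3 to 5 are there at a start; the rules pass over those that are not, and their reading is None.
At some moment in a run one of store_pot, lid may be knocked a few centimetres aside while the robot is not near it.
It also fails if it takes over 210 s, if anything falls off the work surface, if the arm or the gripper's body presses on something with over 40 N, if the wrist force passes 120 N, or if a joint passes its speed limit or range.

## Working session

There is one attempt and no reset: what is moved stays moved. The work goes in short steps, Python scripts to look and compute and a shell command to move; the robot and the scene stay as the last step left them, time stands still between calls to the robot, and variables do not carry over. Pictures are saved under pics/ and viewed, about 12 in all and at most 16, crops included, and the job is handed in when it is done.

```bash
mkdir -p pics; cat > h.py <<'E'
import numpy as np, cv2
from workcell import telemetry, viewer, manip, spot_in, mark_of
from scipy.spatial.transform import Rotation as R
def w(c,p): return (np.array(c["cam_to_world"])@np.r_[p,1])[:3]
def save(c,n): cv2.imwrite(f'pics/{n}.png',c["frame"][:,:,::-1])
def find(c,things,f=mark_of,minc=0.2):
    for t in things:
        for d in f(t,c)[:7]:
            if d["conf"]>=minc: print(t,round(d["conf"],2),np.round(w(c,d["location"]),3), [k for k in d if k not in("conf","location")])
def ray(c,u,v):
    K=np.array(c["intrinsics"]);k=c["k1"];p=np.array([(u-K[0,2])/K[0,0],(v-K[1,2])/K[1,1]]);q=p.copy()
    for _ in range(20): q=p/(1+k*(q@q))
    M=np.array(c["cam_to_world"]);return M[:3,3],M[:3,:3]@np.array([q[0],-q[1],-1])
def proj(c,P):
    K=np.array(c["intrinsics"]);M=np.array(c["cam_to_world"]);p=M[:3,:3].T@(np.array(P)-M[:3,3])
    q=np.array([p[0],-p[1]])/-p[2];q=q*(1+c["k1"]*(q@q));return K[:2,:2]@q+K[:2,2]
def atz(c,u,v,z):
    o,d=ray(c,u,v);return o+d*(z-o[2])/d[2]
E
python3 - <<'E'
from h import *
o=telemetry.get_obs()
for k in o: print(k,np.round(o[k],3))
print(R.from_quat(o["ee_rot"]).as_matrix().round(2))
ims=[]
for n in("scene","side","wrist"):
    c=viewer.camera(n);save(c,n+"0");print(n,np.round(c["cam_to_world"],3)[:3,3], c["k1"], c["intrinsics"][0][0]);ims.append(c["frame"])
    find(c,["pot1_centre","store_pot_centre","lid_knob","block","loop_tool","peg_strip","white_strip"])
E
```

```text
clock 0.0
joint_pos [-1.355  0.333 -0.065  1.461  0.022  1.35  -0.089]
joint_velocities [-0.     0.002 -0.001 -0.001 -0.001 -0.001  0.001]
tau [ 1.0000e-03 -6.2544e+01  5.0000e-02 -3.9160e+01  1.6000e-02  1.0000e-02
  0.0000e+00]
position [0.148 0.607 0.231]
ee_rot [-0.437  0.556  0.437  0.556]
ft_force [-0.071  0.166 -0.136]
torque [-0.03   0.022 -0.012]
grip_width 0.998
[[-0.   -0.97  0.24]
 [-0.    0.24  0.97]
 [-1.   -0.   -0.  ]]
scene [0.08  0.838 1.045] -0.08331726323669342 432.9346770051247
pot1_centre 0.85 [ 0.549 -0.198  0.054] []
pot1_centre 0.58 [0.438 0.251 0.041] []
store_pot_centre 0.47 [0.44  0.247 0.039] []
lid_knob 0.64 [0.436 0.25  0.096] []
block 0.98 [ 0.482 -0.268  0.002] []
loop_tool 0.6 [ 0.42   0.371 -0.003] []
peg_strip 0.5 [ 0.678  0.209 -0.003] []
white_strip 0.57 [0.429 0.025 0.   ] []
side [0.155 1.044 0.925] -0.12830009527521186 497.5637810721222
pot1_centre 0.85 [ 0.548 -0.196  0.05 ] []
store_pot_centre 0.77 [0.438 0.255 0.044] []
lid_knob 0.78 [0.439 0.25  0.096] []
lid_knob 0.24 [ 0.543 -0.199  0.049] []
block 0.68 [ 0.548 -0.202  0.052] []
block 0.58 [ 0.491 -0.264 -0.001] []
peg_strip 0.64 [ 0.688  0.21  -0.002] []
white_strip 0.66 [0.426 0.024 0.003] []
wrist [0.084 0.623 0.373] -0.050923955607098156 306.6629554521284
```

View pics/scene0.png

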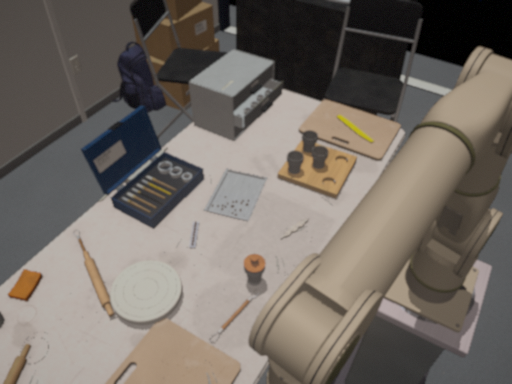

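```bash
python3 - <<'E'
from h import *
for n in("scene","side"):
    c=viewer.camera(n)
    for p in ["pot1_centre","pot2_centre","store_pot_centre"]:
        find(c,[p],minc=0.0)
    o=spot_in("pot1_centre",c)
    for d in o: print("spot",round(d["conf"],2),w(c,d["location"]).round(3))
E
```

```text
pot1_centre 0.63 [ 0.488 -0.269  0.05 ] []
pot1_centre 0.58 [ 0.547 -0.2    0.054] []
pot2_centre 0.8 [ 0.557 -0.328  0.051] []
pot2_centre 0.46 [ 0.487 -0.266  0.048] []
store_pot_centre 0.46 [0.437 0.247 0.043] []
spot 0.82 [ 0.549 -0.187  0.073]
pot1_centre 0.8 [ 0.547 -0.198  0.049] []
pot2_centre 0.55 [ 0.56  -0.328  0.047] []
store_pot_centre 0.73 [ 0.487 -0.268  0.049] []
store_pot_centre 0.71 [0.435 0.253 0.042] []
spot 0.91 [ 0.544 -0.179  0.069]
```

The scene view shows three pots in the block at about (309,143), (294,162) and (320,157). The lidded pot stands alone at (254,268), with the loop tool at (230,318), the peg strip at (195,235) and the clay strip at (295,228).

```bash
python3 -m crank '[[0,[2.4,-3,0],[0,0,0.027]],[0,[2.4,-3,0],[0,0,0.027]],[0,[2.4,-3,0],[0,0,0.027]],[0,[2.4,-3,0],[0,0,0.027]],[0,[2.4,-3,0],[0,0,0.027]],[0,[2.4,-3,0],[0,0,0.027]],[0,[2.4,-3,0],[0,0,0.027]],[0,[2.4,-3,0],[0,0,0.027]],[0,[2.4,-3,0],[0,0,0.027]],[0,[2.4,-3,0],[0,0,0.027]],[0,[2.4,-3,0],[0,0,0.027]],[0,[2.4,-3,0],[0,0,0.027]]]' 40
cat > look.py <<'E'
import sys
from h import *
o=telemetry.get_obs();print("tcp",o["position"].round(4) if hasattr(o["position"],"round") else np.round(o["position"],4),"F",np.round(o["ft_force"],1),"g",o["grip_width"],"t",o["clock"])
m=R.from_quat(o["ee_rot"]).as_matrix();print("toolx",m[:,0].round(3),"toolz",m[:,2].round(3),"q",np.round(o["joint_pos"],2))
for n in sys.argv[1].split(","):
    c=viewer.camera(n);print(n);save(c,n+"_t%d"%(10*o["clock"]));find(c,sys.argv[2].split(","),minc=0.3)
E
python3 look.py scene,side,wrist lid_knob,store_pot_centre
```

```text
clock: 2.7
position: [0.4367, 0.2456, 0.2317]
ee_rot: [-0.521, 0.478, 0.521, 0.478]
ft_force: [1.1, 0.9, 0.4]
grip_width: 1.006
tcp [0.4367 0.2456 0.2317] F [1.1 0.9 0.4] g 1.0056678137804034 t 2.7
toolx [ 0.001  0.001 -1.   ] toolz [-0.086  0.996  0.001] q [-0.84  0.05  0.25  1.79 -0.01  1.3   1.07]
scene
lid_knob 0.74 [0.434 0.25  0.096] []
store_pot_centre 0.56 [0.438 0.249 0.039] []
side
lid_knob 0.78 [0.44  0.246 0.094] []
store_pot_centre 0.67 [0.436 0.254 0.044] []
wrist
lid_knob 0.71 [0.435 0.249 0.093] []
store_pot_centre 0.44 [ 0.426  0.022 -0.001] []
```

```bash
python3 -m crank '[[0,[0,0.3,-3.6],[0,0,0]],[0,[0,0,-3.6],[0,0,0]],[0,[0,0,-3.6],[0,0,0]],[0,[0,0,-3.5],[0,0,0]],[0.3,[0,0,0],[0,0,0]],[0.6,[0,0,-0.1],[0,0,0]],[1,[0,0,0],[0,0,0]],[1,[0,0,0],[0,0,0]],[1,[0,0,0],[0,0,0]],[1,[0,0,0],[0,0,0]],[1,[0,0,0],[0,0,0]],[1,[0,0,0],[0,0,0]]]' 40
```

```text
clock: 4.15
position: [0.437, 0.2511, 0.0894]
ee_rot: [0.521, -0.477, -0.521, -0.48]
ft_force: [-1.1, -0.7, 7.7]
grip_width: 0.239
```

```bash
python3 -m crank '[[1,[0,0,2],[0,0,0]],[1,[0,0,3],[0,0,0]],[1,[0,0,3],[0,0,0]],[1,[2,-2,0],[0,0,0]],[1,[2.5,-2,0],[0,0,0]],[1,[2.5,-2,0],[0,0,0]],[1,[2.5,-2,0],[0,0,0]],[1,[2,-2,0],[0,0,0]],[1,[0,0,0],[0,0,0]]]'
python3 look.py scene,side,wrist lid_knob,store_pot_centre,peg_strip,white_strip; python3 - <<'E'
from h import *
c=viewer.camera("scene")
for p in [(237,170),(265,175),(208,210),(245,222),(195,235)]: print(p,atz(c,*p,0).round(3))
E
```

```text
clock: 4.9
position: [0.5545, 0.1447, 0.1685]
ee_rot: [0.52, -0.48, -0.518, -0.48]
ft_force: [-0.3, -1.1, -0.3]
grip_width: 0.242
tcp [0.5545 0.1447 0.1685] F [-0.3 -1.1 -0.3] g 0.2419104150255682 t 4.9
toolx [ 0.003 -0.002 -1.   ] toolz [-0.078  0.997 -0.002] q [-0.65  0.26  0.36  1.71 -0.1   1.19  1.39]
scene
lid_knob 0.46 [0.555 0.145 0.176] []
store_pot_centre 0.82 [0.437 0.25  0.039] []
peg_strip 0.72 [0.677 0.21  0.   ] []
white_strip 0.53 [0.426 0.025 0.002] []
side
lid_knob 0.75 [0.553 0.153 0.173] []
store_pot_centre 0.78 [0.436 0.254 0.045] []
store_pot_centre 0.38 [ 0.489 -0.264  0.002] []
peg_strip 0.5 [ 0.683  0.208 -0.   ] []
white_strip 0.55 [0.425 0.026 0.003] []
wrist
lid_knob 0.59 [0.551 0.151 0.173] []
store_pot_centre 0.87 [0.432 0.248 0.038] []
white_strip 0.92 [ 0.431  0.023 -0.003] []
(237, 170) [ 0.729 -0.111  0.   ]
(265, 175) [ 0.63  -0.141  0.   ]
(208, 210) [0.704 0.101 0.   ]
(245, 222) [0.573 0.081 0.   ]
(195, 235) [0.677 0.208 0.   ]
```

```bash
ls -t pics|head -3; python3 - <<'E'
import cv2,glob,os
f=sorted(glob.glob('pics/*_t*.png'),key=os.path.getmtime)[-3:]
cv2.imwrite('pics/m1.png',cv2.hconcat([cv2.resize(cv2.imread(x),(400,300)) for x in f[1:]]))
E
```

```text
wrist_t49.png
side_t49.png
scene_t49.png
```

View pics/m1.png

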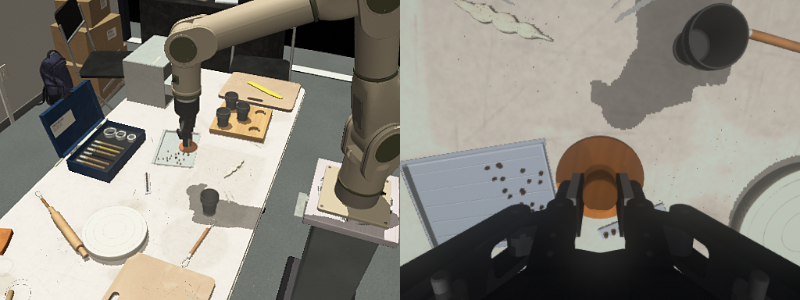

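The lid is held in the gripper and the store pot is open. The spot below is clear table beside the tray.

```bash
python3 -m crank '[[1,[-1.2,0.5,-3.5],[0,0,0]],[1,[0,0,-3.5],[0,0,0]],[1,[0,0,-3.5],[0,0,0]],[1,[0,0,-2.5],[0,0,0]],[1,[0,0,-1.3],[0,0,0]],[1,[0,0,-0.3],[0,0,0]],[1,[0,0,-0.2],[0,0,0]],[1,[0,0,0],[0,0,0]]]'
```

```text
clock: 6.37
position: [0.5393, 0.1554, 0.0199]
ee_rot: [0.521, -0.478, -0.521, -0.479]
ft_force: [-0.2, -0.2, -0.3]
grip_width: 0.241
```

```bash
python3 -m crank '[[0.6,[0,0,0],[0,0,0]],[0.3,[0,0,0],[0,0,0]],[0,[0,0,0],[0,0,0]],[0,[0,0,0],[0,0,0]],[0,[0,0,2],[0,0,0]],[0,[0,0,3.5],[0,0,0]],[0,[0,0,3.5],[0,0,0]],[0,[0,0,3.5],[0,0,0]],[0,[0,0,3.5],[0,0,0]],[0,[0,-3.8,2],[0,0,0]],[0,[0.1,-3.9,0],[0,0,0]],[0,[0.1,-3.9,0],[0,0,0]]]' 60
python3 -m crank '[[0,[0.1,-3.9,0],[0,0,0]],[0,[0.1,-3.9,0],[0,0,0]],[0,[0.1,-3.9,0],[0,0,0]],[0,[0.1,-3.9,0],[0,0,0]],[0,[0.1,-3.9,0],[0,0,0]],[0,[0.1,-3.9,0],[0,0,0]],[0,[0,0,0],[0,0,0]]]'
python3 look.py scene,side,wrist lid_knob,store_pot_centre,pot1_centre,pot2_centre,block
```

```text
clock: 7.37
position: [0.5415, 0.0396, 0.2008]
ee_rot: [0.522, -0.477, -0.521, -0.479]
ft_force: [-0.2, -1.5, -1.5]
grip_width: 0.999
clock: 7.95
position: [0.5449, -0.2027, 0.1995]
ee_rot: [0.52, -0.482, -0.517, -0.48]
ft_force: [-0.9, -0.9, -0.2]
grip_width: 1.001
tcp [ 0.5449 -0.2027  0.1995] F [-0.9 -0.9 -0.2] g 1.001336738107978 t 7.95
toolx [ 0.001 -0.004 -1.   ] toolz [-0.075  0.997 -0.004] q [-0.22  0.28  0.6   1.66 -0.16  1.26  2.05]
scene
lid_knob 0.77 [0.539 0.153 0.028] []
lid_knob 0.7 [ 0.486 -0.268  0.047] []
store_pot_centre 0.94 [0.435 0.25  0.041] []
pot1_centre 0.9 [ 0.544 -0.194  0.051] []
pot1_centre 0.74 [ 0.482 -0.269  0.002] []
pot2_centre 0.74 [ 0.557 -0.327  0.053] []
block 0.64 [ 0.484 -0.27   0.003] []
block 0.43 [ 0.677  0.209 -0.003] []
side
lid_knob 0.63 [0.543 0.154 0.024] []
store_pot_centre 0.86 [0.436 0.252 0.044] []
pot1_centre 0.83 [ 0.548 -0.198  0.048] []
pot2_centre 0.9 [ 0.56  -0.329  0.047] []
block 0.84 [ 0.492 -0.264  0.003] []
wrist
store_pot_centre 0.58 [ 0.544 -0.197  0.045] []
store_pot_centre 0.39 [ 0.486 -0.264  0.049] []
pot1_centre 0.89 [ 0.548 -0.195  0.045] []
pot2_centre 0.82 [ 0.559 -0.328  0.047] []
```

```bash
python3 -m crank '[[0,[0.2,0.5,-3],[0,0,0]],[0,[0,0,-3.5],[0,0,0]],[0,[0,0,-3.5],[0,0,0]],[0,[0,0,-3],[0,0,0]],[0,[0,0,-0.9],[0,0,0]],[0.3,[0,0,0],[0,0,0]],[0.6,[0,0,0],[0,0,0]],[0.6,[0,0,0],[0,0,0]],[0.6,[0,0,0],[0,0,0]],[0.6,[0,0,0],[0,0,0]]]' 60
python3 look.py side,wrist pot1_centre,pot2_centre
```

```text
clock: 9.68
position: [0.5502, -0.1894, 0.062]
ee_rot: [0.522, -0.478, -0.52, -0.479]
ft_force: [-1.0, -2.0, 7.7]
grip_width: 0.684
tcp [ 0.5502 -0.1894  0.062 ] F [-1.  -2.   7.7] g 0.6839040832454578 t 9.6833
toolx [ 0.004 -0.001 -1.   ] toolz [-0.085  0.996 -0.001] q [-0.19  0.43  0.54  1.79 -0.26  0.99  2.11]
side
pot1_centre 0.68 [ 0.548 -0.193  0.05 ] []
pot2_centre 0.81 [ 0.559 -0.326  0.05 ] []
wrist
pot1_centre 0.57 [ 0.546 -0.194  0.045] []
pot2_centre 0.63 [ 0.56  -0.327  0.046] []
```

```bash
python3 -m crank '[[0.7,[0,0,0.5],[0,0,0]],[0.7,[0,0,0.5],[0,0,0]],[0.7,[0,0,0.7],[0,0,0]],[0.7,[0,0,1],[0,0,0]],[0.7,[0,0,2],[0,0,0]],[0.7,[0,0,3],[0,0,0]],[0.7,[0,0,3],[0,0,0]],[0.7,[0,0,2.5],[0,0,0]],[0.7,[0,0,0],[0,0,0]]]' 60
python3 look.py side,wrist pot1_centre,pot2_centre
```

```text
clock: 10.73
position: [0.5514, -0.1894, 0.1983]
ee_rot: [0.523, -0.476, -0.518, -0.48]
ft_force: [0.5, 0.0, -0.7]
grip_width: 0.683
tcp [ 0.5514 -0.1894  0.1983] F [ 0.5  0.  -0.7] g 0.6833448274884485 t 10.7333
toolx [ 0.009 -0.001 -1.   ] toolz [-0.085  0.996 -0.002] q [-0.24  0.28  0.59  1.66 -0.16  1.25  2.04]
side
pot1_centre 0.89 [ 0.551 -0.192  0.185] []
pot2_centre 0.8 [ 0.56  -0.328  0.045] []
pot2_centre 0.74 [ 0.683  0.21  -0.003] []
wrist
pot1_centre 0.91 [ 0.544 -0.189  0.176] []
pot2_centre 0.75 [ 0.561 -0.328  0.049] []
```

```bash
python3 -m crank '[[0.7,[-0.9,3.6,0],[0,0,0]],[0.7,[-1,3.7,0],[0,0,0]],[0.7,[-1,3.7,0],[0,0,0]],[0.7,[-1,3.7,0],[0,0,0]],[0.7,[-1,3.7,0],[0,0,0]],[0.7,[-1,3.7,0],[0,0,0]],[0.7,[-1,3.7,0],[0,0,0]],[0.7,[-1,3.7,0],[0,0,0]],[0.7,[-0.9,3.7,0],[0,0,0]],[0.7,[-0.9,3.7,0],[0,0,0]],[0.7,[-0.9,3.6,0],[0,0,0]],[0.7,[-0.8,3.5,0],[0,0,0]]]'
python3 -m crank '[[0.7,[0,0,0],[0,0,0]],[0.7,[0,0,0],[0,0,0]]]'
python3 look.py scene,side,wrist pot1_centre,store_pot_centre
```

```text
clock: 12.03
position: [0.4335, 0.2531, 0.1911]
ee_rot: [-0.521, 0.479, 0.521, 0.478]
ft_force: [1.1, -0.6, -1.1]
grip_width: 0.685
clock: 12.2
position: [0.4336, 0.2531, 0.1908]
ee_rot: [-0.522, 0.478, 0.522, 0.477]
ft_force: [0.7, -0.4, -0.8]
grip_width: 0.679
tcp [0.4336 0.2531 0.1908] F [ 0.7 -0.4 -0.8] g 0.679024729008652 t 12.2
toolx [-0.001 -0.001 -1.   ] toolz [-0.089  0.996 -0.001] q [-0.82  0.09  0.21  1.84 -0.02  1.21  1.06]
scene
pot1_centre 0.66 [0.43  0.251 0.184] []
store_pot_centre 0.72 [0.437 0.248 0.039] []
store_pot_centre 0.5 [ 0.556 -0.332  0.049] []
side
pot1_centre 0.89 [0.433 0.243 0.18 ] []
store_pot_centre 0.8 [0.439 0.254 0.045] []
wrist
pot1_centre 0.78 [0.434 0.248 0.176] []
store_pot_centre 0.84 [0.434 0.246 0.04 ] []
```

```bash
python3 -m crank '[[0.7,[0.4,-0.2,-2],[0,0,0]],[0.7,[0,0,-1.5],[0,0,0]],[0.7,[0,0,0],[0,0,0]],[0.7,[0,0,0],[0,0,0]]]'
python3 look.py scene,side,wrist pot1_centre,store_pot_centre
python3 - <<'E'
import cv2,glob,os
f=sorted(glob.glob('pics/*_t*.png'),key=os.path.getmtime)[-3:]
I=[cv2.imread(x) for x in f]
from h import *
def crop(n,P,s):
    c=viewer.camera(n);u,v=proj(c,P).astype(int);return cv2.resize(c["frame"][v-s:v+s,u-s:u+s,::-1],(400,400),interpolation=cv2.INTER_CUBIC)
cv2.imwrite('pics/m2.png',cv2.hconcat([crop("scene",[.437,.25,.1],50),crop("side",[.437,.25,.1],50)]))
cv2.imwrite('pics/w2.png',I[2])
E
```

```text
clock: 12.98
position: [0.4385, 0.249, 0.1565]
ee_rot: [-0.521, 0.479, 0.521, 0.478]
ft_force: [0.7, -0.3, -0.6]
grip_width: 0.681
tcp [0.4385 0.249  0.1565] F [ 0.7 -0.3 -0.6] g 0.6806369026273451 t 12.9833
toolx [-0.001 -0.001 -1.   ] toolz [-0.085  0.996 -0.001] q [-0.81  0.12  0.22  1.88 -0.03  1.14  1.07]
scene
pot1_centre 0.81 [0.436 0.245 0.147] []
store_pot_centre 0.86 [0.438 0.249 0.038] []
side
pot1_centre 0.9 [0.439 0.244 0.146] []
store_pot_centre 0.72 [0.437 0.253 0.043] []
wrist
pot1_centre 0.65 [0.434 0.248 0.141] []
store_pot_centre 0.68 [0.433 0.246 0.04 ] []
store_pot_centre 0.6 [0.435 0.247 0.142] []
```

View pics/m2.png

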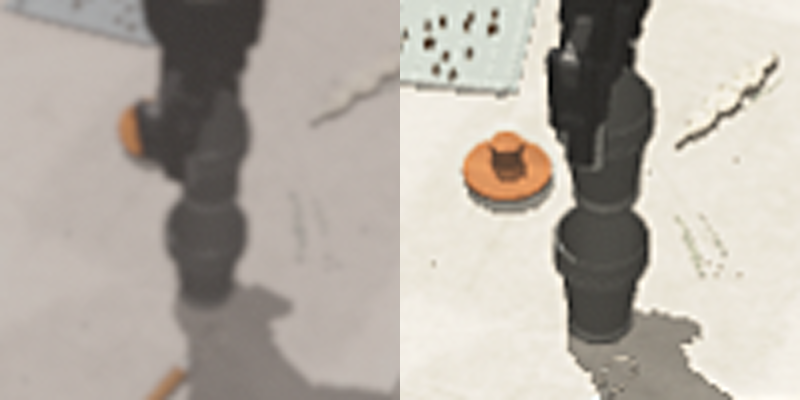

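View pics/w2.png

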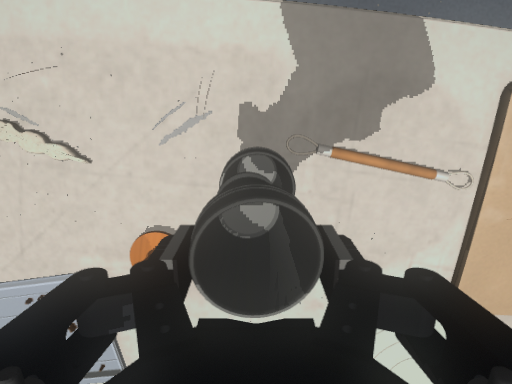

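The views show the held pot right over the store pot: in the wrist view their axes are at u≈256 and 257. Lowering.

```bash
python3 -m crank '[[0.7,[0,0,-1.5],[0,0,0]],[0.7,[0,0,-1],[0,0,0]],[0.7,[0,0,-1],[0,0,0]],[0.7,[0,0,-1],[0,0,0]],[0.7,[0,0,0],[0,0,0]]]'
python3 -m crank '[[0.7,[0,0,-0.8],[0,0,0]],[0.7,[0,0,-0.8],[0,0,0]],[0.7,[0,0,-0.5],[0,0,0]],[0.7,[0,0,0],[0,0,0]],[0.7,[0,0,0],[0,0,0]]]'
```

```text
clock: 13.95
position: [0.4377, 0.2488, 0.1095]
ee_rot: [-0.521, 0.479, 0.521, 0.477]
ft_force: [-0.4, 0.8, -2.0]
grip_width: 0.679
clock: 14.37
position: [0.4387, 0.2492, 0.0905]
ee_rot: [-0.521, 0.478, 0.521, 0.478]
ft_force: [-0.0, -0.3, -0.2]
grip_width: 0.681
```

```bash
python3 -m crank '[[0.7,[0,0,-0.3],[0,0,0]],[0.7,[0,0,-0.2],[0,0,0]],[0.7,[0,0,0],[0,0,0]],[0.7,[0,0,0],[0,0,0]]]'
python3 look.py side,wrist pot1_centre,store_pot_centre
```

```text
clock: 14.7
position: [0.4388, 0.2495, 0.0858]
ee_rot: [-0.521, 0.478, 0.521, 0.478]
ft_force: [-0.1, 0.7, -0.4]
grip_width: 0.679
tcp [0.4388 0.2495 0.0858] F [-0.1  0.7 -0.4] g 0.6786691992668045 t 14.7
toolx [-0.  0. -1.] toolz [-0.085  0.996  0.   ] q [-0.8   0.21  0.21  1.95 -0.05  0.99  1.09]
side
pot1_centre 0.64 [0.436 0.245 0.076] []
store_pot_centre 0.79 [0.436 0.249 0.046] []
wrist
pot1_centre 0.91 [0.436 0.248 0.073] []
```

```bash
python3 -m crank '[[0.7,[0,0,-0.2],[0,0,0]],[0.7,[0,0,-0.1],[0,0,0]],[0.7,[0,0,0],[0,0,0]],[0.7,[0,0,0],[0,0,0]]]'
python3 -m crank '[[0.25,[0,0,0],[0,0,0]],[0.2,[0,0,0],[0,0,0]],[0.1,[0,0,0],[0,0,0]],[0,[0,0,0],[0,0,0]],[0,[0,0,0],[0,0,0]],[0,[0,0,0],[0,0,0]]]'
python3 -m crank '[[0,[0,0,1],[0,0,0]],[0,[0,0,3],[0,0,0]],[0,[0,0,3.5],[0,0,0]],[0,[0,0,3.5],[0,0,0]],[0,[0,0,0],[0,0,0]]]'
python3 look.py scene,side,wrist pot1_centre,store_pot_centre
python3 - <<'E'
from h import *
def crop(n,P,s):
    c=viewer.camera(n);u,v=proj(c,P).astype(int);return cv2.resize(c["frame"][v-s:v+s,u-s:u+s,::-1],(400,400),interpolation=cv2.INTER_CUBIC)
cv2.imwrite('pics/m3.png',cv2.hconcat([crop("side",[.437,.25,.07],50),crop("wrist",[.437,.25,.07],120)]))
E
```

```text
clock: 15.33
position: [0.4388, 0.2494, 0.0826]
ee_rot: [-0.521, 0.478, 0.521, 0.478]
ft_force: [0.7, 0.6, -0.3]
grip_width: 0.678
clock: 15.83
position: [0.4388, 0.2494, 0.0828]
ee_rot: [-0.521, 0.478, 0.521, 0.478]
ft_force: [-0.9, 0.5, 0.2]
grip_width: 1.003
clock: 16.25
position: [0.4416, 0.2511, 0.2003]
ee_rot: [0.521, -0.475, -0.52, -0.482]
ft_force: [2.2, 0.6, 0.7]
grip_width: 0.999
tcp [0.4416 0.2511 0.2003] F [2.2 0.6 0.7] g 0.9991188552322533 t 16.25
toolx [ 0.008  0.006 -1.   ] toolz [-0.085  0.996  0.006] q [-0.81  0.08  0.22  1.83 -0.02  1.22  1.07]
scene
pot1_centre 0.59 [0.439 0.245 0.07 ] []
store_pot_centre 0.53 [ 0.484 -0.268  0.002] []
store_pot_centre 0.46 [0.437 0.237 0.04 ] []
side
pot1_centre 0.82 [0.434 0.241 0.067] []
store_pot_centre 0.63 [0.439 0.247 0.042] []
wrist
pot1_centre 0.9 [0.437 0.244 0.06 ] []
store_pot_centre 0.3 [0.418 0.374 0.   ] []
```

View pics/m3.png

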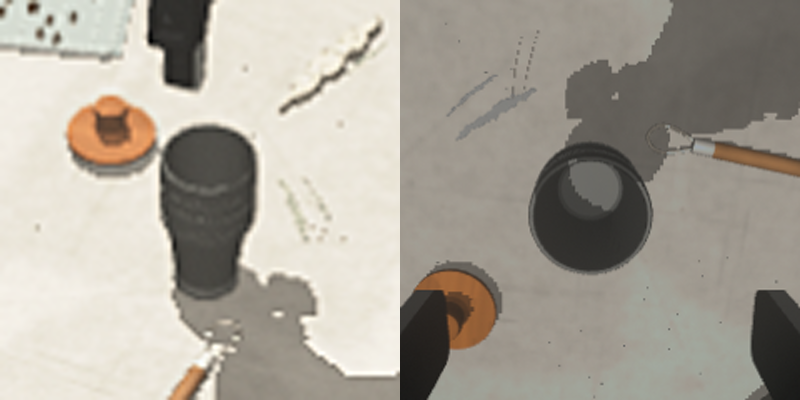

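First pot is nested upright, its collar just above the lower rim. Next pot: the one in the middle well.

```bash
python3 -m crank '[[0,[0.4,-4,0],[0,0,0]],[0,[0.4,-4,0],[0,0,0]],[0,[0.4,-4,0],[0,0,0]],[0,[0.4,-4,0],[0,0,0]],[0,[0.4,-4,0],[0,0,0]],[0,[0.4,-4,0],[0,0,0]],[0,[0.4,-4,0],[0,0,0]],[0,[0.4,-4,0],[0,0,0]],[0,[0.4,-4,0],[0,0,0]],[0,[0.4,-4,0],[0,0,0]],[0,[0.4,-4,0],[0,0,0]],[0,[0.3,-4,0],[0,0,0]]]'
python3 -m crank '[[0,[0,-3.7,0],[0,0,0]],[0,[0,0,0],[0,0,0]],[0,[0,0,0],[0,0,0]]]'
python3 look.py scene,side,wrist pot2_centre,store_pot_centre,pot3_centre,lid_knob
```

```text
clock: 17.8
position: [0.4858, -0.2324, 0.1929]
ee_rot: [0.521, -0.478, -0.521, -0.478]
ft_force: [0.9, 0.4, -0.7]
grip_width: 0.999
clock: 18.05
position: [0.4849, -0.2701, 0.1924]
ee_rot: [-0.52, 0.48, 0.52, 0.479]
ft_force: [-0.0, 0.3, 0.2]
grip_width: 0.999
tcp [ 0.4849 -0.2701  0.1924] F [-0.   0.3  0.2] g 0.998827389131224 t 18.05
toolx [-0.001 -0.001 -1.   ] toolz [-0.081  0.997 -0.001] q [-0.2   0.24  0.72  1.74 -0.16  1.23  2.22]
scene
pot2_centre 0.6 [ 0.556 -0.328  0.05 ] []
store_pot_centre 0.51 [0.436 0.244 0.041] []
pot3_centre 0.64 [ 0.486 -0.266  0.049] []
lid_knob 0.59 [0.536 0.155 0.028] []
side
pot2_centre 0.73 [ 0.561 -0.324  0.048] []
store_pot_centre 0.88 [0.437 0.245 0.045] []
pot3_centre 0.57 [ 0.49  -0.268  0.05 ] []
lid_knob 0.71 [0.546 0.154 0.025] []
wrist
pot2_centre 0.74 [ 0.559 -0.331  0.049] []
pot3_centre 0.9 [ 0.485 -0.268  0.05 ] []
```

```bash
python3 -m crank '[[0,[0.1,0.3,-3],[0,0,0]],[0,[0,0,-3.5],[0,0,0]],[0,[0,0,-3.5],[0,0,0]],[0,[0,0,-2.5],[0,0,0]],[0,[0,0,-0.7],[0,0,0]],[0.3,[0,0,0],[0,0,0]],[0.6,[0,0,0],[0,0,0]],[0.6,[0,0,0],[0,0,0]],[0.6,[0,0,0],[0,0,0]],[0.6,[0,0,0],[0,0,0]]]' 60
python3 -m crank '[[0.7,[0,0,0.5],[0,0,0]],[0.7,[0,0,0.5],[0,0,0]],[0.7,[0,0,0.7],[0,0,0]],[0.7,[0,0,1],[0,0,0]],[0.7,[0,0,2],[0,0,0]],[0.7,[0,0,3.5],[0,0,0]],[0.7,[0,0,3.5],[0,0,0]],[0.7,[0,0,3.5],[0,0,0]],[0.7,[0,0,0],[0,0,0]],[0.7,[0,0,0],[0,0,0]]]' 60
python3 look.py side,wrist pot3_centre,store_pot_centre
```

```text
clock: 19.63
position: [0.4881, -0.2653, 0.0627]
ee_rot: [0.522, -0.478, -0.52, -0.479]
ft_force: [-0.6, 0.1, 7.5]
grip_width: 0.663
clock: 20.47
position: [0.4879, -0.2652, 0.2155]
ee_rot: [0.522, -0.477, -0.519, -0.479]
ft_force: [0.9, 0.3, -1.8]
grip_width: 0.667
tcp [ 0.4879 -0.2652  0.2155] F [ 0.9  0.3 -1.8] g 0.6666331070236259 t 20.4667
toolx [ 0.005 -0.001 -1.   ] toolz [-0.085  0.996 -0.001] q [-0.22  0.21  0.73  1.71 -0.15  1.27  2.2 ]
side
pot3_centre 0.78 [ 0.491 -0.265  0.204] []
store_pot_centre 0.88 [0.438 0.246 0.045] []
wrist
pot3_centre 0.69 [ 0.427  0.021 -0.001] []
pot3_centre 0.6 [ 0.486 -0.266  0.199] []
```

```bash
python3 -m crank '[[0.7,[-0.4,4,0],[0,0,0]],[0.7,[-0.4,4,0],[0,0,0]],[0.7,[-0.4,4,0],[0,0,0]],[0.7,[-0.4,4,0],[0,0,0]],[0.7,[-0.4,4,0],[0,0,0]],[0.7,[-0.4,4,0],[0,0,0]],[0.7,[-0.4,4,0],[0,0,0]],[0.7,[-0.4,4,0],[0,0,0]],[0.7,[-0.4,4,0],[0,0,0]],[0.7,[-0.4,4,0],[0,0,0]],[0.7,[-0.4,4,0],[0,0,0]],[0.7,[-0.5,4,0],[0,0,0]]]'
python3 -m crank '[[0.7,[0,3,-1],[0,0,0]],[0.7,[0,0,-1],[0,0,0]],[0.7,[0,0,0],[0,0,0]],[0.7,[0,0,0],[0,0,0]]]'
python3 look.py scene,side,wrist pot1_centre,store_pot_centre
```

```text
clock: 21.77
position: [0.4371, 0.2171, 0.2122]
ee_rot: [-0.521, 0.479, 0.521, 0.478]
ft_force: [0.4, -0.1, -0.1]
grip_width: 0.665
clock: 22.1
position: [0.4376, 0.2443, 0.1918]
ee_rot: [0.521, -0.479, -0.521, -0.477]
ft_force: [-0.2, -0.8, -0.2]
grip_width: 0.667
tcp [0.4376 0.2443 0.1918] F [-0.2 -0.8 -0.2] g 0.6669552178848005 t 22.1
toolx [-0.002 -0.002 -1.   ] toolz [-0.084  0.996 -0.002] q [-0.82  0.08  0.23  1.85 -0.02  1.22  1.07]
scene
pot1_centre 0.84 [0.436 0.245 0.068] []
store_pot_centre 0.6 [0.44  0.241 0.043] []
side
pot1_centre 0.79 [0.438 0.242 0.067] []
store_pot_centre 0.9 [0.438 0.245 0.045] []
store_pot_centre 0.69 [0.44  0.245 0.067] []
wrist
pot1_centre 0.92 [0.437 0.245 0.064] []
```

```bash
ls -t pics|head -1; cp pics/$(ls -t pics|head -1) pics/w4.png
```

```text
wrist_t221.png
```

View pics/w4.png

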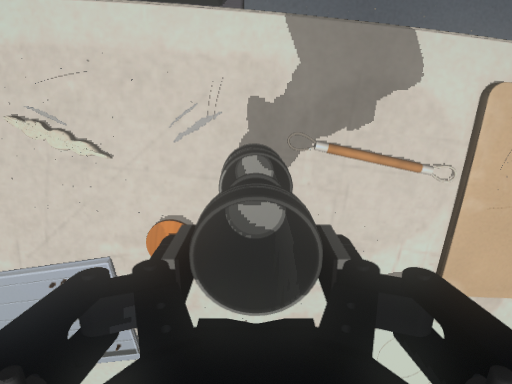

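Held pot (u≈257) is over the stack (u≈256).

```bash
python3 -m crank '[[0.7,[0,0,-1.8],[0,0,0]],[0.7,[0,0,-1.5],[0,0,0]],[0.7,[0,0,-1],[0,0,0]],[0.7,[0,0,-1],[0,0,0]],[0.7,[0,0,0],[0,0,0]]]'
python3 -m crank '[[0.7,[0,0,-0.8],[0,0,0]],[0.7,[0,0,-0.8],[0,0,0]],[0.7,[0,0,-0.4],[0,0,0]],[0.7,[0,0,-0.3],[0,0,0]],[0.7,[0,0,0],[0,0,0]],[0.7,[0,0,0],[0,0,0]]]'
```

```text
clock: 22.97
position: [0.437, 0.2448, 0.138]
ee_rot: [-0.521, 0.479, 0.521, 0.477]
ft_force: [-0.3, -1.2, -1.6]
grip_width: 0.666
clock: 23.47
position: [0.4379, 0.2453, 0.1168]
ee_rot: [0.521, -0.478, -0.521, -0.478]
ft_force: [0.4, -0.1, -0.7]
grip_width: 0.664
```

```bash
python3 -m crank '[[0.7,[0,0,-0.2],[0,0,0]],[0.7,[0,0,-0.2],[0,0,0]],[0.7,[0,0,-0.1],[0,0,0]],[0.7,[0,0,0],[0,0,0]],[0.7,[0,0,0],[0,0,0]]]'
python3 -m crank '[[0.28,[0,0,0],[0,0,0]],[0.22,[0,0,0],[0,0,0]],[0.1,[0,0,0],[0,0,0]],[0,[0,0,0],[0,0,0]],[0,[0,0,0],[0,0,0]],[0,[0,0,0],[0,0,0]]]'
python3 -m crank '[[0,[0,0,1],[0,0,0]],[0,[0,0,3],[0,0,0]],[0,[0,0,3.5],[0,0,0]],[0,[0,0,2],[0,0,0]],[0,[0,0,0],[0,0,0]]]'
python3 look.py scene,side,wrist pot1_centre,store_pot_centre,lid_knob
```

```text
clock: 23.88
position: [0.4378, 0.2454, 0.1117]
ee_rot: [-0.521, 0.478, 0.521, 0.478]
ft_force: [1.1, -0.2, -1.3]
grip_width: 0.669
clock: 24.38
position: [0.4378, 0.2454, 0.1118]
ee_rot: [-0.521, 0.478, 0.521, 0.478]
ft_force: [0.7, -0.5, -0.6]
grip_width: 1.001
clock: 24.8
position: [0.4398, 0.2466, 0.2123]
ee_rot: [0.521, -0.476, -0.52, -0.481]
ft_force: [0.4, -0.3, -0.4]
grip_width: 0.999
tcp [0.4398 0.2466 0.2123] F [ 0.4 -0.3 -0.4] g 0.9990622800613438 t 24.8
toolx [ 0.006  0.005 -1.   ] toolz [-0.085  0.996  0.004] q [-0.83  0.07  0.23  1.82 -0.02  1.25  1.07]
scene
pot1_centre 0.64 [0.435 0.243 0.072] []
store_pot_centre 0.69 [0.436 0.242 0.043] []
lid_knob 0.61 [0.539 0.154 0.028] []
side
pot1_centre 0.57 [0.438 0.243 0.068] []
store_pot_centre 0.68 [0.437 0.248 0.043] []
store_pot_centre 0.33 [0.436 0.247 0.095] []
lid_knob 0.79 [0.542 0.156 0.026] []
lid_knob 0.39 [0.42  0.377 0.001] []
wrist
lid_knob 0.56 [0.536 0.155 0.024] []
```

```bash
python3 -m crank '[[0,[0.8,-3.8,0],[0,0,0]],[0,[0.8,-3.8,0],[0,0,0]],[0,[0.8,-3.8,0],[0,0,0]],[0,[0.8,-3.8,0],[0,0,0]],[0,[0.8,-3.8,0],[0,0,0]],[0,[0.8,-3.8,0],[0,0,0]],[0,[0.8,-3.8,0],[0,0,0]],[0,[0.8,-3.8,0],[0,0,0]],[0,[0.8,-3.8,0],[0,0,0]],[0,[0.8,-3.8,0],[0,0,0]],[0,[0.8,-3.8,0],[0,0,0]],[0,[0.8,-3.8,0],[0,0,0]]]'
python3 -m crank '[[0,[0.8,-3.8,0],[0,0,0]],[0,[0.8,-3.8,0],[0,0,0]],[0,[0.9,-3.8,0],[0,0,0]],[0,[0,0,0],[0,0,0]],[0,[0,0,0],[0,0,0]]]'
python3 look.py scene,side,wrist pot2_centre,store_pot_centre
cp pics/$(ls -t pics|head -1) pics/w5.png
```

```text
clock: 26.4
position: [0.534, -0.2124, 0.2068]
ee_rot: [0.521, -0.478, -0.521, -0.478]
ft_force: [0.5, 0.0, 0.5]
grip_width: 0.999
clock: 26.82
position: [0.5578, -0.3274, 0.2058]
ee_rot: [-0.52, 0.48, 0.52, 0.478]
ft_force: [0.0, 0.6, -0.4]
grip_width: 0.997
tcp [ 0.5578 -0.3274  0.2058] F [ 0.   0.6 -0.4] g 0.9966039512679408 t 26.8167
toolx [-0.002 -0.001 -1.   ] toolz [-0.081  0.997 -0.001] q [-0.04  0.45  0.69  1.46 -0.29  1.33  2.32]
scene
pot2_centre 0.77 [ 0.557 -0.329  0.05 ] []
store_pot_centre 0.49 [0.436 0.242 0.04 ] []
side
pot2_centre 0.79 [ 0.558 -0.329  0.05 ] []
store_pot_centre 0.95 [0.441 0.246 0.045] []
wrist
pot2_centre 0.56 [ 0.554 -0.328  0.048] []
```

View pics/w5.png

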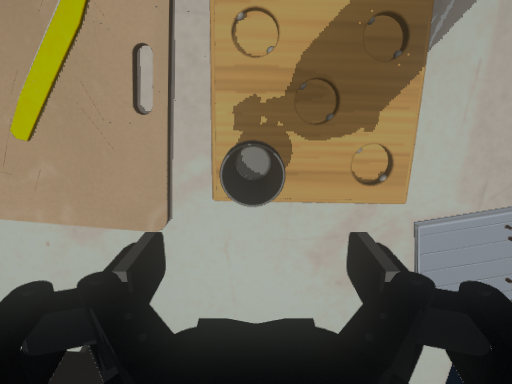

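The last pot is at (252,173) in its well and the other four wells are empty, so there are three pots in all.

```bash
python3 -m crank '[[0,[0,-0.1,-3.5],[0,0,0]],[0,[0,0,-3.8],[0,0,0]],[0,[0,0,-3.8],[0,0,0]],[0,[0,0,-2.8],[0,0,0]],[0,[0,0,-0.7],[0,0,0]],[0.3,[0,0,0],[0,0,0]],[0.6,[0,0,0],[0,0,0]],[0.6,[0,0,0],[0,0,0]],[0.6,[0,0,0],[0,0,0]],[0.6,[0,0,0],[0,0,0]]]' 60
python3 -m crank '[[0.7,[0,0,0.5],[0,0,0]],[0.7,[0,0,0.5],[0,0,0]],[0.7,[0,0,0.7],[0,0,0]],[0.7,[0,0,1],[0,0,0]],[0.7,[0,0,2],[0,0,0]],[0.7,[0,0,3.5],[0,0,0]],[0.7,[0,0,3.5],[0,0,0]],[0.7,[0,0,3.5],[0,0,0]],[0.7,[0,0,2],[0,0,0]],[0.7,[0,0,0],[0,0,0]],[0.7,[0,0,0],[0,0,0]]]' 60
python3 look.py side,wrist pot3_centre,store_pot_centre
```

```text
clock: 28.1
position: [0.5603, -0.3264, 0.0634]
ee_rot: [0.522, -0.478, -0.519, -0.479]
ft_force: [-0.6, 0.3, 6.9]
grip_width: 0.674
clock: 29.02
position: [0.5592, -0.3261, 0.2347]
ee_rot: [0.522, -0.478, -0.52, -0.479]
ft_force: [-0.1, 1.2, -1.4]
grip_width: 0.675
tcp [ 0.5592 -0.3261  0.2347] F [-0.1  1.2 -1.4] g 0.6750801041310198 t 29.0167
toolx [ 0.003 -0.001 -1.   ] toolz [-0.085  0.996 -0.001] q [-0.05  0.44  0.69  1.43 -0.28  1.38  2.31]
side
pot3_centre 0.95 [0.437 0.243 0.095] []
store_pot_centre 0.86 [0.439 0.246 0.042] []
wrist
```

```bash
python3 -m crank '[[0.7,[-0.8,3.8,0],[0,0,0]],[0.7,[-0.8,3.8,0],[0,0,0]],[0.7,[-0.8,3.8,0],[0,0,0]],[0.7,[-0.8,3.8,0],[0,0,0]],[0.7,[-0.8,3.8,0],[0,0,0]],[0.7,[-0.8,3.8,0],[0,0,0]],[0.7,[-0.8,3.8,0],[0,0,0]],[0.7,[-0.8,3.8,0],[0,0,0]],[0.7,[-0.8,3.8,0],[0,0,0]],[0.7,[-0.8,3.8,0],[0,0,0]],[0.7,[-0.8,3.8,0],[0,0,0]],[0.7,[-0.8,3.8,0],[0,0,0]]]'
python3 -m crank '[[0.7,[-0.8,3.8,0],[0,0,0]],[0.7,[-0.8,3.8,0],[0,0,0]],[0.7,[-0.9,3.8,0],[0,0,0]],[0.7,[0,0,-0.5],[0,0,0]],[0.7,[0,0,0],[0,0,0]],[0.7,[0,0,0],[0,0,0]]]'
python3 look.py scene,side,wrist pot1_centre,store_pot_centre
cp pics/$(ls -t pics|head -1) pics/w6.png
```

```text
clock: 30.32
position: [0.4618, 0.132, 0.2326]
ee_rot: [-0.521, 0.478, 0.521, 0.478]
ft_force: [1.6, 1.2, -0.8]
grip_width: 0.673
clock: 30.82
position: [0.4378, 0.2437, 0.2271]
ee_rot: [0.521, -0.479, -0.521, -0.478]
ft_force: [1.0, -0.3, -1.2]
grip_width: 0.677
tcp [0.4378 0.2437 0.2271] F [ 1.  -0.3 -1.2] g 0.6770028996245433 t 30.8167
toolx [-0.001 -0.001 -1.   ] toolz [-0.085  0.996 -0.001] q [-0.86  0.05  0.27  1.8  -0.01  1.29  1.07]
scene
pot1_centre 0.59 [0.434 0.243 0.071] []
store_pot_centre 0.53 [0.438 0.244 0.04 ] []
side
pot1_centre 0.55 [0.439 0.244 0.068] []
wrist
store_pot_centre 0.6 [0.537 0.154 0.021] []
```

View pics/w6.png

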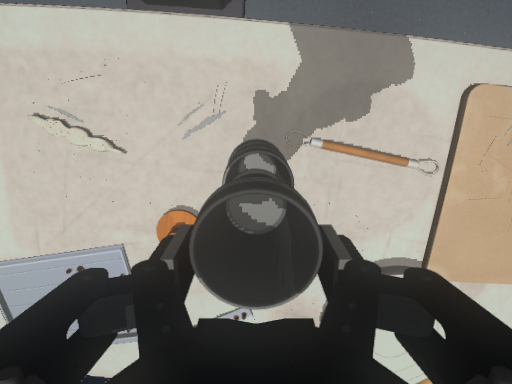

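```bash
python3 -m crank '[[0.7,[0,0.1,-1.8],[0,0,0]],[0.7,[0,0,-1.5],[0,0,0]],[0.7,[0,0,-1],[0,0,0]],[0.7,[0,0,-1],[0,0,0]],[0.7,[0,0,0],[0,0,0]]]'
python3 -m crank '[[0.7,[0,0,-0.8],[0,0,0]],[0.7,[0,0,-0.8],[0,0,0]],[0.7,[0,0,-0.7],[0,0,0]],[0.7,[0,0,-0.5],[0,0,0]],[0.7,[0,0,0],[0,0,0]],[0.7,[0,0,0],[0,0,0]]]'
```

```text
clock: 31.68
position: [0.4371, 0.2448, 0.173]
ee_rot: [-0.521, 0.479, 0.521, 0.477]
ft_force: [-0.2, 0.1, -2.0]
grip_width: 0.676
clock: 32.18
position: [0.4378, 0.2454, 0.1466]
ee_rot: [-0.521, 0.478, 0.521, 0.478]
ft_force: [0.1, -1.0, -0.2]
grip_width: 0.67
```

```bash
python3 -m crank '[[0.7,[0,0,-0.2],[0,0,0]],[0.7,[0,0,-0.2],[0,0,0]],[0.7,[0,0,-0.2],[0,0,0]],[0.7,[0,0,0],[0,0,0]],[0.7,[0,0,0],[0,0,0]]]'
python3 -m crank '[[0.28,[0,0,0],[0,0,0]],[0.22,[0,0,0],[0,0,0]],[0.1,[0,0,0],[0,0,0]],[0,[0,0,0],[0,0,0]],[0,[0,0,0],[0,0,0]],[0,[0,0,0],[0,0,0]]]'
python3 -m crank '[[0,[0,0,1],[0,0,0]],[0,[0,0,3],[0,0,0]],[0,[0,0,3.5],[0,0,0]],[0,[0,0,0],[0,0,0]],[0,[0,0,0],[0,0,0]]]'
python3 look.py scene,side,wrist pot1_centre,pot2_centre,store_pot_centre,lid_knob
python3 - <<'E'
from h import *
def crop(n,P,s):
    c=viewer.camera(n);u,v=proj(c,P).astype(int);return cv2.resize(c["frame"][v-s:v+s,u-s:u+s,::-1],(400,400),interpolation=cv2.INTER_CUBIC)
cv2.imwrite('pics/m7.png',cv2.hconcat([crop("side",[.437,.245,.09],50),crop("wrist",[.437,.245,.07],120)]))
E
```

```text
clock: 32.6
position: [0.4378, 0.2454, 0.1407]
ee_rot: [-0.521, 0.478, 0.521, 0.478]
ft_force: [0.1, 0.4, -2.1]
grip_width: 0.675
clock: 33.1
position: [0.4378, 0.2454, 0.1408]
ee_rot: [-0.521, 0.478, 0.521, 0.478]
ft_force: [0.3, -0.5, 0.4]
grip_width: 0.998
clock: 33.52
position: [0.4389, 0.2461, 0.2184]
ee_rot: [0.521, -0.477, -0.521, -0.48]
ft_force: [-0.6, 0.2, -0.4]
grip_width: 1.0
tcp [0.4389 0.2461 0.2184] F [-0.6  0.2 -0.4] g 1.0001721000644708 t 33.5167
toolx [ 0.003  0.003 -1.   ] toolz [-0.085  0.996  0.003] q [-0.86  0.06  0.27  1.81 -0.02  1.27  1.07]
scene
pot2_centre 0.87 [0.436 0.242 0.123] []
store_pot_centre 0.76 [0.438 0.241 0.04 ] []
lid_knob 0.43 [0.537 0.157 0.027] []
side
pot1_centre 0.55 [0.436 0.243 0.069] []
pot2_centre 0.59 [0.438 0.244 0.119] []
store_pot_centre 0.66 [0.436 0.248 0.044] []
store_pot_centre 0.58 [ 0.421  0.376 -0.   ] []
store_pot_centre 0.32 [ 0.49  -0.263  0.004] []
lid_knob 0.73 [0.545 0.157 0.023] []
wrist
pot2_centre 0.77 [0.438 0.244 0.119] []
lid_knob 0.61 [0.54  0.155 0.023] []
```

View pics/m7.png

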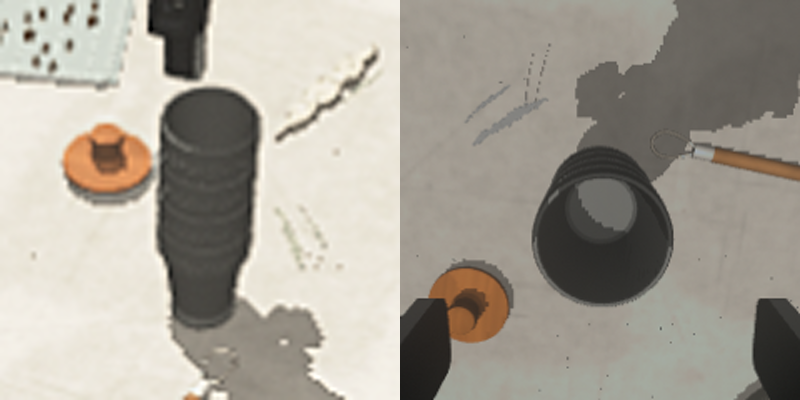

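The stack of four stands upright with even collar gaps. Now the lid.

```bash
python3 -m crank '[[0,[3,-3,0],[0,0,0]],[0,[3,-3,0],[0,0,0]],[0,[3,-3,0],[0,0,0]],[0,[1.2,0,-3],[0,0,0]],[0,[0,0,-3],[0,0,0]],[0,[0,0,-3],[0,0,0]],[0,[0,0,0],[0,0,0]],[0,[0,0,0],[0,0,0]]]'
python3 look.py scene,side,wrist lid_knob,store_pot_centre
```

```text
clock: 35.03
position: [0.5374, 0.1568, 0.1251]
ee_rot: [-0.52, 0.479, 0.521, 0.477]
ft_force: [-0.3, -0.6, 0.9]
grip_width: 0.998
tcp [0.5374 0.1568 0.1251] F [-0.3 -0.6  0.9] g 0.9983530327669953 t 35.0333
toolx [-0.003 -0.001 -1.   ] toolz [-0.085  0.996 -0.001] q [-0.68  0.28  0.37  1.78 -0.11  1.1   1.38]
scene
lid_knob 0.67 [0.536 0.155 0.028] []
store_pot_centre 0.7 [0.438 0.241 0.041] []
store_pot_centre 0.42 [0.677 0.208 0.   ] []
side
lid_knob 0.54 [0.545 0.156 0.024] []
lid_knob 0.44 [0.425 0.025 0.001] []
store_pot_centre 0.68 [0.436 0.25  0.043] []
wrist
lid_knob 0.6 [0.541 0.153 0.023] []
```

```bash
python3 -m crank '[[0,[0.2,-0.1,-3.5],[0,0,0]],[0,[0,0,-3.5],[0,0,0]],[0,[0,0,-2.5],[0,0,0]],[0,[0,0,-0.9],[0,0,0]],[0.3,[0,0,0],[0,0,0]],[0.6,[0,0,0],[0,0,0]],[1,[0,0,0],[0,0,0]],[1,[0,0,0],[0,0,0]],[1,[0,0,0],[0,0,0]],[1,[0,0,0],[0,0,0]],[1,[0,0,0],[0,0,0]]]' 40
python3 -m crank '[[1,[0,0,1],[0,0,0]],[1,[0,0,3],[0,0,0]],[1,[0,0,4],[0,0,0]],[1,[0,0,4],[0,0,0]],[1,[0,0,4],[0,0,0]],[1,[0,0,4],[0,0,0]],[1,[0,0,2.5],[0,0,0]],[1,[-2.6,2.2,0],[0,0,0]],[1,[-2.6,2.2,0],[0,0,0]],[1,[-2.6,2.3,0],[0,0,0]],[1,[-2.4,2.3,0],[0,0,0]],[1,[0,0,0],[0,0,0]]]' 40
python3 look.py scene,side,wrist lid_knob,pot1_centre,pot2_centre
cp pics/$(ls -t pics|head -1) pics/w8.png
```

```text
clock: 36.4
position: [0.5411, 0.1564, 0.0232]
ee_rot: [0.521, -0.477, -0.521, -0.479]
ft_force: [-1.8, -0.9, 7.0]
grip_width: 0.238
clock: 37.4
position: [0.4335, 0.2511, 0.2478]
ee_rot: [-0.522, 0.476, 0.524, 0.477]
ft_force: [0.5, 1.2, -0.0]
grip_width: 0.235
tcp [0.4335 0.2511 0.2478] F [ 0.5  1.2 -0. ] g 0.2346903928393117 t 37.4
toolx [-0.001  0.003 -1.   ] toolz [-0.093  0.996  0.003] q [-0.88  0.04  0.27  1.77 -0.01  1.33  1.06]
scene
lid_knob 0.71 [0.429 0.252 0.25 ] []
pot1_centre 0.64 [0.436 0.248 0.068] []
pot2_centre 0.83 [0.436 0.245 0.124] []
side
lid_knob 0.69 [0.442 0.242 0.248] []
pot1_centre 0.58 [0.437 0.244 0.066] []
pot2_centre 0.91 [0.44  0.247 0.123] []
wrist
lid_knob 0.79 [0.438 0.244 0.251] []
pot2_centre 0.57 [0.437 0.242 0.119] []
```

View pics/w8.png

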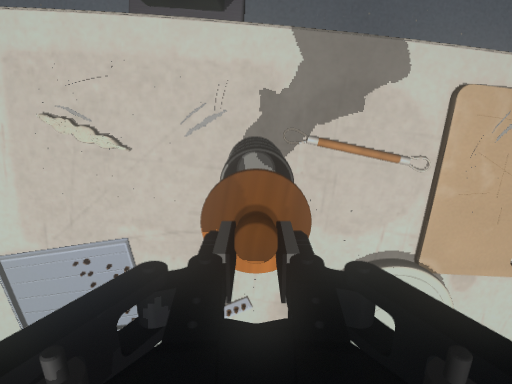

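```bash
python3 -m crank '[[1,[0,0,-2],[0,0,0]],[1,[0,0,-2],[0,0,0]],[1,[0,0,-1],[0,0,0]],[1,[0,0,0],[0,0,0]],[1,[0,0,0],[0,0,0]]]'
python3 look.py scene,side,wrist lid_knob,pot2_centre
python3 - <<'E'
from h import *
def crop(n,P,s):
    c=viewer.camera(n);u,v=proj(c,P).astype(int);return cv2.resize(c["frame"][v-s:v+s,u-s:u+s,::-1],(400,400),interpolation=cv2.INTER_CUBIC)
cv2.imwrite('pics/m9.png',cv2.hconcat([crop("side",[.437,.245,.16],45),crop("wrist",[.437,.245,.16],110)]))
E
```

```text
clock: 38.42
position: [0.4382, 0.2459, 0.1969]
ee_rot: [-0.521, 0.479, 0.521, 0.478]
ft_force: [-0.8, 0.2, 0.4]
grip_width: 0.236
tcp [0.4382 0.2459 0.1969] F [-0.8  0.2  0.4] g 0.23599557596645854 t 38.4167
toolx [-0.001 -0.    -1.   ] toolz [-0.085  0.996 -0.   ] q [-0.87  0.08  0.28  1.84 -0.02  1.23  1.08]
scene
lid_knob 0.7 [0.436 0.246 0.202] []
pot2_centre 0.62 [0.435 0.243 0.124] []
side
lid_knob 0.87 [0.442 0.247 0.2  ] []
pot2_centre 0.76 [0.44  0.246 0.12 ] []
wrist
lid_knob 0.82 [0.434 0.246 0.199] []
```

View pics/m9.png

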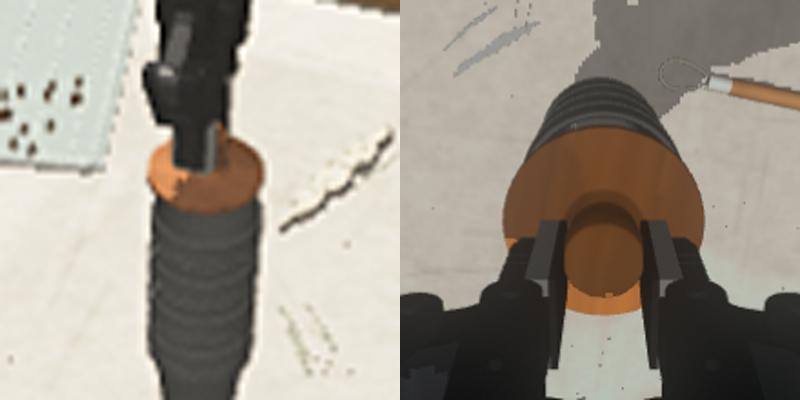

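```bash
python3 -m crank '[[1,[0,0,-0.7],[0,0,0]],[1,[0,0,-0.4],[0,0,0]],[1,[0,0,-0.3],[0,0,0]],[1,[0,0,-0.2],[0,0,0]],[1,[0,0,0],[0,0,0]],[1,[0,0,0],[0,0,0]]]'
```

```text
clock: 39.47
position: [0.4382, 0.246, 0.1806]
ee_rot: [-0.521, 0.478, 0.521, 0.478]
ft_force: [0.3, 0.5, -0.2]
grip_width: 0.238
```

```bash
python3 -m crank '[[1,[0,0,-0.1],[0,0,0]],[1,[0,0,-0.1],[0,0,0]],[1,[0,0,0],[0,0,0]],[1,[0,0,0],[0,0,0]]]'
python3 -m crank '[[0.6,[0,0,0],[0,0,0]],[0.5,[0,0,0],[0,0,0]],[0.3,[0,0,0],[0,0,0]],[0,[0,0,0],[0,0,0]],[0,[0,0,0],[0,0,0]],[0,[0,0,0],[0,0,0]]]'
python3 -m crank '[[0,[0,0,1],[0,0,0]],[0,[0,0,2.5],[0,0,0]],[0,[0,0,3.5],[0,0,0]],[0,[0,0,3],[0,0,0]],[0,[3,-3,0],[0,0,0]],[0,[3,-3,0],[0,0,0]],[0,[0,0,0],[0,0,0]],[0,[0,0,0],[0,0,0]]]'
python3 look.py scene,side,wrist lid_knob,pot1_centre,store_pot_centre,loop_tool,peg_strip,white_strip
python3 - <<'E'
from h import *
def crop(n,P,s):
    c=viewer.camera(n);u,v=proj(c,P).astype(int);return cv2.resize(c["frame"][v-s:v+s,u-s:u+s,::-1],(400,400),interpolation=cv2.INTER_CUBIC)
cv2.imwrite('pics/m10.png',cv2.hconcat([crop("side",[.437,.245,.1],60),crop("scene",[.437,.245,.1],50)]))
E
```

```text
clock: 39.8
position: [0.4382, 0.246, 0.1788]
ee_rot: [-0.521, 0.478, 0.521, 0.478]
ft_force: [-0.4, 0.1, -0.6]
grip_width: 0.233
clock: 40.3
position: [0.4382, 0.246, 0.1788]
ee_rot: [-0.521, 0.478, 0.521, 0.478]
ft_force: [0.7, 0.3, -0.3]
grip_width: 0.999
clock: 40.97
position: [0.4985, 0.1848, 0.2795]
ee_rot: [0.52, -0.479, -0.519, -0.48]
ft_force: [-0.6, 1.5, 0.5]
grip_width: 0.998
tcp [0.4985 0.1848 0.2795] F [-0.6  1.5  0.5] g 0.9976503863977988 t 40.9667
toolx [ 0.001 -0.    -1.   ] toolz [-0.08   0.997 -0.   ] q [-0.78  0.1   0.37  1.65 -0.03  1.4   1.24]
scene
lid_knob 0.67 [0.434 0.246 0.18 ] []
pot1_centre 0.56 [0.439 0.244 0.07 ] []
store_pot_centre 0.53 [0.436 0.243 0.039] []
loop_tool 0.75 [0.437 0.241 0.039] []
loop_tool 0.6 [ 0.419  0.37  -0.003] []
peg_strip 0.62 [0.676 0.208 0.002] []
white_strip 0.61 [ 0.425  0.021 -0.001] []
side
lid_knob 0.89 [0.44  0.245 0.175] []
pot1_centre 0.45 [0.436 0.245 0.068] []
store_pot_centre 0.58 [0.436 0.249 0.043] []
loop_tool 0.66 [0.42  0.378 0.001] []
peg_strip 0.53 [0.686 0.211 0.002] []
white_strip 0.56 [0.425 0.025 0.002] []
wrist
lid_knob 0.76 [0.437 0.247 0.172] []
lid_knob 0.47 [ 0.678  0.208 -0.001] []
store_pot_centre 0.3 [0.679 0.21  0.001] []
loop_tool 0.68 [0.42  0.371 0.001] []
peg_strip 0.67 [ 0.679  0.208 -0.002] []
white_strip 0.93 [ 0.426  0.022 -0.004] []
```

View pics/m10.png

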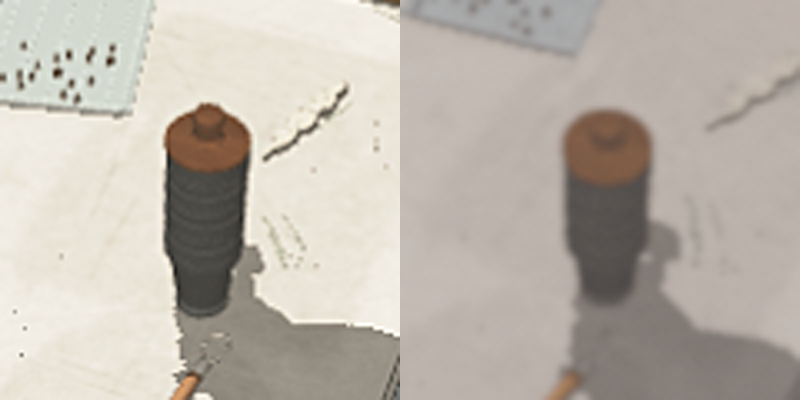

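```bash
python3 -m crank '[[0,[3,-3,0],[0,0,0]],[0,[0,0,0],[0,0,0]],[0,[0,0,0],[0,0,0]]]' >/dev/null; python3 - <<'E'
from h import *
r={}
for i in range(4):
    for n in("scene","side","wrist"):
        c=viewer.camera(n)
        for t in("lid_knob","pot1_centre","pot2_centre","pot3_centre"):
            for d in mark_of(t,c)[:3]:
                p=w(c,d["location"])
                if np.hypot(p[0]-.438,p[1]-.245)<.03 and d["conf"]>.4: r.setdefault((t[:3],n),[]).append(p.round(3))
for k in r:
    print(k,len(r[k]),"zs",[float(p[2]) for p in r[k]],"xy",np.mean(r[k],0)[:2].round(4))
# stereo knob-centre by colour: lid silhouette extents
for n in("scene","side"):
    c=viewer.camera(n);hsv=cv2.cvtColor(c["frame"],cv2.COLOR_RGB2HSV)
    m=((hsv[...,0]<18)&(hsv[...,1]>110)).astype(np.uint8)
    u,v=proj(c,[.438,.2455,.168]).astype(int);M=np.zeros_like(m);M[v-25:v+25,u-25:u+25]=1
    ys,xs=np.nonzero(m&M);print(n,"orange box",xs.min(),xs.max(),ys.min(),ys.max())
    def pred(dz):
        a=np.linspace(0,6.28,60);P=[[.438+.03*np.cos(t),.2455+.03*np.sin(t),z+dz] for t in a for z in(.162,.167)]+[[.438+.011*np.cos(t),.2455+.011*np.sin(t),.1925+dz] for t in a]
        q=np.array([proj(c,p) for p in P]);return q.min(0).round(1),q.max(0).round(1)
    for dz in(0,-.006): print(dz,pred(dz))
E
```

```text
('lid', 'scene') 3 zs [0.178, 0.177, 0.18] xy [0.4347 0.2443]
('pot', 'scene') 9 zs [0.072, 0.124, 0.093, 0.072, 0.068, 0.09, 0.071, 0.123, 0.094] xy [0.4358 0.244 ]
('lid', 'side') 4 zs [0.176, 0.177, 0.177, 0.175] xy [0.439  0.2455]
('pot', 'side') 11 zs [0.069, 0.12, 0.093, 0.069, 0.12, 0.096, 0.067, 0.12, 0.094, 0.07, 0.092] xy [0.4364 0.2445]
('lid', 'wrist') 4 zs [0.173, 0.176, 0.174, 0.174] xy [0.435  0.2438]
scene orange box 247 264 237 251
0 (array([242.9, 232. ]), array([266.2, 252.2]))
-0.006 (array([242.9, 233.5]), array([266.1, 253.6]))
side orange box 258 282 211 231
0 (array([255.9, 207.8]), array([282.2, 230.1]))
-0.006 (array([255.8, 209.8]), array([282.1, 232. ]))
```

```bash
python3 -c "
from workcell import manip;print(manip.hand_in())"
```

```text
the job is handed in; nothing more can be done
None
```

The job is handed in. All three pots found in the block are nested in the single pot as one upright stack. The lid is on top and the gripper is clear. No verdict came back, so this rests on my own last checks.

- **Work done:** I set the lid on the table, drew out the three pots (the other two wells were empty) and lowered each one. I let go 2–3 mm above where I expected it to settle. The measured force stayed within about 2 N while lowering, so nothing was pushed in. The run had used about 42 s at hand-in.
- **Position:** the pots, store pot and lid all read near x = 0.437, y = 0.245, within about 4 mm of each other. The stack looked upright and the lid level in both fixed views.
- **Bystanders:** the loop tool, peg strip and clay strip read within about 5 mm of their first readings, which is measurement noise.
- **Store pot:** it shifted about 5 mm when the first pot went in, and I aimed later pots at the new position.
- **Check that disagreed:** the lid knob read 0.174–0.178 m high, against the 0.180 m expected. The pot centres read about 0.04, 0.069, 0.094 and 0.121 m. That puts the average spacing at about 27 mm, the low end of normal settling. One pair alone (0.069 to 0.094) reads 25 mm, below the 26 mm limit, but each reading is only good to about 4 mm. So I could not confirm every spacing to the millimetre.

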